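Open the optics bay of the food analyser

TASK

The optics of the food analyser need cleaning. Turn its two red winged thumbscrews fully loose, one after the other (anticlockwise seen from above, a bit under a quarter turn each, to their stops); then lift the metal cover straight up off them by its black grip and lower it, without dropping it, flat and grip up onto the middle of the blue mat, its long side along the mat's long side. Let go of it there.

Things in the scene. Friction and masses are not known exactly. Their poses are not given: they have to be found in the camera images.
- screw_a (a joint): Red winged thumbscrew of the analyser, upright through a cover slot; axis at x 0, y +70 mm in the seated cover's frame. Wing: flat bar 40 mm long, 9 thick, 8 to 37 mm above the cover's underside. Value 0 to 1.4 rad, grows anticlockwise from above; starts at 0 to 0.35 (fastened), 1.4 = stop, loose. Wing's length points at (value - 1.4) rad about +z from the seated cover's +x.
- screw_b (a joint): The same thumbscrew at the cover's other end: axis at x 0, y -70 mm in the seated cover's frame; wing, heights and values as for screw_a. Light friction (0.06 N m), stays where it is left. Below about 1.0 rad the wing lies across its slot and blocks the cover; near 1.4 it lies along the slot and the cover lifts over it. Both screws stay on the analyser.
- cover: Loose grey metal plate, 90 (x) by 190 (y) by 5 mm, about 0.3 kg, level in a recess on the white analyser, underside 115 mm above the table. Origin: centre of underside, z up. Two slots 50 (x) by 24 mm (y) at the screws. Black grip rib in the middle, 60 mm long in x, 10 thick in y, top 40 mm above the underside: pinch across y. Must rise 40 mm straight up to clear the screws.
- mat: Blue mat, 150 (x) by 240 (y) by 4 mm, flat on the table, fixed. Origin: centre of its underside, at table height; top 4 mm above the table. The cover's y should lie along the mat's y, either way round.
Not all that is in view belongs to the job. Of the things that look like the cover, the smallest one is meant.

How it is judged:
On the way, in this order (a step that is already met when the one before it is completed fails the run):
1. one thumbscrew (either) is loosened past 1.15 rad, the cover still seated (value of joint any of screw_a, screw_b above 1.15 rad and distance of cover from where it was at the start of the episode below 0.015 m), for 0.1 s.
2. both thumbscrews are loosened past 1.15 rad, the cover still seated (value of joint each of screw_a, screw_b above 1.15 rad and distance of cover from where it was at the start of the episode below 0.015 m), for 0.1 s.
3. the cover is held in the fingers, lifted more than 45 mm, clear of the screws (height (world z) of cover above 0.16 m and contact force between the fingers and cover above 0.5 N), for 0.1 s.
4. the cover, still held, is lowered to within 15 mm of the mat's top, within 30 mm of its middle (height (world z) of cover below 0.019 m and horizontal distance between cover and mat below 0.03 m and contact force between the fingers and cover above 0.5 N), for 0.05 s.
At the end, for the whole second after the job is handed in: The cover lies released and still, flat and grip up on the blue mat (tilt under 0.1 rad, underside under 8 mm above the table), its centre within 30 mm of the mat's and its long side within 0.26 rad (15 degrees) of the mat's; both thumbscrews are still loose (over 1.1 rad) (horizontal distance between cover and mat below 0.03 m and height (world z) of cover below 0.008 m and angle between cover's own z axis and vertical below 0.1 rad and angle between the y axis of cover and the y axis of mat, either way round below 0.26 rad and linear speed of cover below 0.02 m/s and value of joint each of screw_a, screw_b above 1.1 rad); the robot touches nothing.
It also fails if it takes over 64 s, if anything falls off the work surface, if the arm or the gripper's body presses on something with over 40 N, if the wrist force passes 120 N, or if a joint passes its speed limit or range.

ROBOT

A 6-joint arm with a two-finger parallel gripper is mounted at the origin on the work surface. World frame = base frame: x ahead of the robot, y to its left, z up, the work surface at z = 0. Lengths are in m, angles in rad, forces in N, time in s.
With the tool pointing down it reaches from about 0.325 to 0.9 m from the base axis. Payload 3.5 kg.
Tool frame: the origin (TCP) lies midway between the tips of the shut fingers; the grasp point (between the pads) lies 19 mm behind it; z points along the fingers, y is the line along which they close (so a half turn about z gives the same grasp; the last joint's range is limited). The gripper opens to 85 mm and grips with 20 to 120 N. Pads are 22 mm wide; open, the fingers measure 114 mm over their backs; the gripper's body (76 mm by 85 mm) begins 54 mm behind the grasp point. The pads swing forward as they close: fully open they stand 13 mm farther back than shut.
Start: joints at [1.172, 0.276, -0.026, 1.268, 0, 1.467], TCP at [0.182, 0.598, 0.231] pointing down, gripper open.
Joint ranges: [-3.12, 3.12], [-0.85, 1.88], [-1.08, 1.24], [-1.95, 2.15], [-1.57, 1.53], [-3.14, 3.14]. Speed limits (rad/s): [2.57, 2.57, 3.14, 3.14, 3.14, 3.14].

INTERFACE

Orientations are given as a unit quaternion [w, x, y, z].
In Python, from station import manip, optics, order gives the robot as it stands. The module is installed in compiled form; this text tells all that it offers.
- The arm moves only by the tool jog_arm, never from a script. Its argument "deltas" is a list of rows, each a list of 3 entries, a list of its own where there are three numbers: the shift along the tool's x, y, z in mm, then the turn, a rotation vector about the tool's x, y, z in degrees, then the opening, from 0 (shut) to 1 (fully open). A call has 1 to 12 rows; each row shifts and turns the commanded pose from where the row before left it, along the tool's axes as they then stand; what a row does not reach is not made up. A row lasts 1/10 s, in which the tool goes at most 50 mm and 8.59 degrees, less where a joint would pass 70% of its speed; a pose out of reach is approached as far as the arm can. A call is refused whole if a number of a shift passes 50 or a number of a turn 8.59, either way. A call with a gripper value outside its range is refused whole. The fingers move at their own pace and stop on an object; "newtons" is the grip in N (left out, the last holds). Time passes only in rows, so rows that do not move let the fingers close. It gives the time, the measured TCP pose, the force, the opening and the grip force at its end, in the units of the state.
- manip.read_state(): the state, without advancing time (a new reading comes with each control period).
- optics.capture(name): name is "scene" or "top" or "wrist"; returns the picture (384x512x3 uint8, red, green, blue); there is no depth.
- optics.get_calibration(name): a dict with "fov_y" (degrees; the focal length in pixels is half the picture's height over the tangent of half this angle, whatever the lens; pixels are square), "cx", "cy" (the principal point, pixels), "origin" and "attitude" of the camera in the world. Camera axes: x right, y up, looking along -z (the intrinsics and any distortion apply to the point x, -y, -z); pixel columns grow to the right and rows downward; lengths in m; the calibration is good to about 2 mm. The wrist camera is an equidistant fisheye: a pixel r from the principal point sees the ray r / f radians off the axis. A picture is of the moment at which its call begins: read the wrist's pose just before it. get_calibration takes no time and is no camera call; for the wrist camera it gives the pose at the moment of the call.
- order.close_job(): hands the job in; it is judged then, once.
Trained networks look in the newest picture that a camera, given by its name, has taken for a name from the list of things; names that differ only in an ending like _2 or _b are one class to them, and where a whole thing is asked for, a point or a joint stands for the part that bears it (a point fixed in the world has none). Each returns a list of dicts, best first, with "conf" (0 to 1); they miss things now and then, are a little off and sometimes report something else, mostly with a low value. They report only what shows in the picture. A call takes as long as a camera call. They do not tell look-alikes from the thing itself.
- optics.search_frame(name, camera): "box" ([left, top, width, height] in pixels, round what is visible of it).
- optics.outline_of(name, camera): "mask" (384x512 bool, what is visible of it) and "box" ([left, top, width, height] in pixels, round what is visible of it).
The state is a dict: "time_s": time; "joints": joint angles; "joint_vel": joint speeds; "tau": joint torques, N m; "ee_pos": TCP position; "eef_rot": TCP orientation; "wrist_force": force on the tool from outside, world axes, zero at the start; "wrist_torque": the same for the moment, N m; "grip_width": finger opening in m; "gripper_force": force on a finger pad.
Only numpy, scipy, OpenCV 4.12 (cv2) and the standard library are available. Lean on these libraries where they do the work, as an engineer would, in place of code of your own. Each camera call takes 0.05 s, during which the arm holds its last target. There are 200 camera calls.

## Working session

There is one attempt and no reset: what is moved stays moved. The work goes in short steps, Python scripts to look and compute and a tool call to move; the robot and the scene stay as the last step left them, time stands still between calls to the robot, and variables do not carry over. Pictures are saved under pics/ and viewed, at most 10 in all, crops included, and the job is handed in when it is done.

Besides the shell and the picture viewer there is one more tool, called by a JSON object that holds its "method" and its "body", one argument or row to a line. jog_arm: Moves the arm, as the interface text tells. Its arguments: {"type":"object","properties":{"deltas":{"type":"array"},"newtons":{"type":"number"}},"required":["deltas"]}

```bash
mkdir -p pics; cat > h.py <<'E'
import numpy as np, cv2
from scipy.spatial.transform import Rotation as R
from station import manip, optics, order
def rot(a):
    a=np.array(a,float)
    return a if a.shape==(3,3) else R.from_quat(a[[1,2,3,0]]).as_matrix()
def ray(cal,u,v):
    f=192/np.tan(np.radians(cal['fov_y'])/2)
    return f
def p2w(cal,uv,z,fish=False):
    f=192/np.tan(np.radians(cal['fov_y'])/2)
    uv=np.atleast_2d(uv).astype(float); d=(uv-[cal['cx'],cal['cy']])/f
    if fish:
        r=np.linalg.norm(d,axis=1,keepdims=True)+1e-12
        c=np.hstack([d/r*np.sin(r),np.cos(r)])
    else: c=np.hstack([d,np.ones((len(d),1))])
    w=(c*[1,-1,-1])@rot(cal['attitude']).T; o=np.array(cal['origin'])
    return o+w*((z-o[2])/w[:,2])[:,None]
E
python3 - <<'E'
from h import *
for n in ("top","scene"):
    im=optics.capture(n); cv2.imwrite(f'pics/{n}0.png',im[:,:,::-1])
    print(n,optics.get_calibration(n))
    for t in ("cover","screw_a","mat"):
        for d in optics.search_frame(t,n): print(t,d['conf'],d['box'])
print(manip.read_state())
E
```

```text
top {'fov_y': 43.54743291733618, 'cx': 262.1943128266427, 'cy': 193.9621942488524, 'origin': array([ 0.30071908, -0.01326118,  1.23642572]), 'attitude': array([ 0.70646825,  0.04317359, -0.02885522, -0.70583711])}
cover 0.96 [162.9, 110.1, 84.5, 49.7]
cover 0.92 [93.3, 203.0, 110.4, 102.1]
cover 0.8 [348.4, 202.7, 90.0, 113.4]
screw_a 0.64 [225.9, 121.5, 14.8, 14.6]
screw_a 0.49 [165.3, 130.7, 16.1, 7.3]
scene {'fov_y': 51.88337764566003, 'cx': 251.4732825162016, 'cy': 189.0346562082676, 'origin': array([ 0.86347657, -0.12380917,  0.85181109]), 'attitude': array([0.76960946, 0.21404239, 0.16444237, 0.57865865])}
cover 0.79 [62.5, 144.4, 99.0, 95.5]
cover 0.74 [297.2, 102.1, 90.1, 79.2]
cover 0.59 [288.0, 191.8, 98.7, 67.7]
screw_a 0.55 [304.6, 221.8, 14.5, 20.8]
{'time_s': 0.4, 'joints': array([ 1.17162895e+00,  2.76557004e-01, -2.66554236e-02,  1.26801556e+00,
        2.88039782e-05,  1.46742169e+00]), 'joint_vel': array([ 0.00012889, -0.00168421,  0.00302887, -0.00057813,  0.00160977,
       -0.00152629]), 'tau': array([-6.86080439e-04, -4.44863892e+01,  2.95033264e+01,  5.68429983e-03,
       -1.38340324e-04,  3.89549513e-06]), 'ee_pos': array([0.18211758, 0.59773059, 0.23109516]), 'eef_rot': array([-6.76122709e-05,  1.47357795e-01,  9.89083229e-01, -2.05469927e-04]), 'wrist_force': array([-0.28281981,  0.44841804,  0.0021925 ]), 'wrist_torque': array([ 0.00651937, -0.02431099, -0.01249124]), 'gripper_force': 0.0, 'grip_width': 0.08556478889610578}
```

View pics/top0.png

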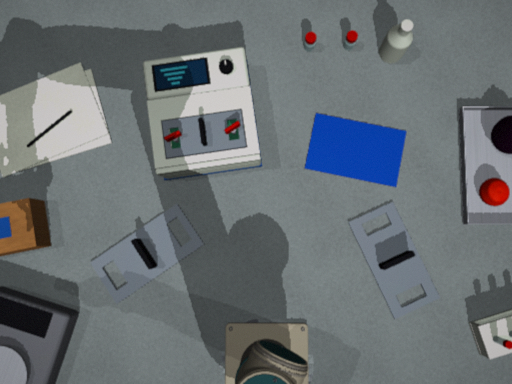

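View pics/scene0.png

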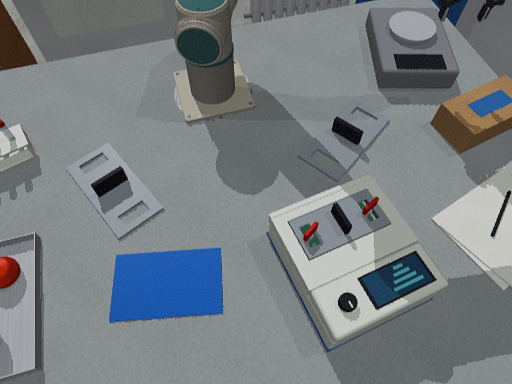

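Top view: the small cover is the one seated in the analyser (grip at about 203,131; red wings at 173,135 and 233,127). The larger look-alikes lie on the table. The blue mat is at about 356,150. I'll measure these by colour.

```bash
cat > meas.py <<'E'
from h import *
def rects(im,mask,cal,z,fish=False,n=2,amin=8):
    c,_=cv2.findContours(mask.astype(np.uint8),cv2.RETR_EXTERNAL,cv2.CHAIN_APPROX_NONE)
    out=[]
    for k in sorted(c,key=cv2.contourArea)[::-1][:n]:
        if len(k)<amin: continue
        m=np.zeros(mask.shape,np.uint8); cv2.drawContours(m,[k],-1,1,-1)
        v,u=np.nonzero(m); w=p2w(cal,np.c_[u,v],z,fish)[:,:2]
        r=cv2.minAreaRect((w*1000).astype(np.float32)); b=cv2.boxPoints(r)
        e=[b[1]-b[0],b[2]-b[1]]; L=max(e,key=np.linalg.norm)
        ww=w-w.mean(0); ev,V=np.linalg.eigh(ww.T@ww); 
        out.append(dict(px=(u.mean().round(1),v.mean().round(1)),c=np.round(r[0],1),mean=np.round(w.mean(0)*1000,1),size=np.round(sorted(r[1]),1),ang=round(np.degrees(np.arctan2(L[1],L[0]))%180,1),pca=round(np.degrees(np.arctan2(V[1,1],V[0,1]))%180,1)))
    return out
def red(im): h=cv2.cvtColor(im,cv2.COLOR_RGB2HSV); return ((h[...,0]<10)|(h[...,0]>170))&(h[...,1]>150)&(h[...,2]>60)
def blue(im): h=cv2.cvtColor(im,cv2.COLOR_RGB2HSV); return (abs(h[...,0].astype(int)-112)<14)&(h[...,1]>150)&(h[...,2]>50)
def black(im): return im.max(2)<50
E
python3 - <<'E'
from meas import *
im=optics.capture("top"); cal=optics.get_calibration("top")
print(rects(im,blue(im),cal,.004,n=1))
roi=np.zeros(im.shape[:2],bool); roi[105:165,155:255]=1
print(rects(im,red(im)&roi,cal,.148))
r2=roi.copy(); r2[:,:190]=0; r2[:,215:]=0
print(rects(im,black(im)&r2,cal,.152,n=1))
for d in optics.outline_of("cover","top"):
    print(d['conf'],rects(im,d['mask'],cal,.12,n=1))
E
```

```text
[{'px': (np.float64(355.3), np.float64(149.4)), 'c': array([ 543.6, -228.9]), 'mean': array([ 543. , -229.3]), 'size': array([149.6, 239. ]), 'ang': np.float32(78.3), 'pca': np.float64(78.2)}]
[{'px': (np.float64(232.0), np.float64(126.8)), 'c': array([568.2,  78.9]), 'mean': array([568.1,  79.1]), 'size': array([12.9, 38. ]), 'ang': np.float32(125.5), 'pca': np.float64(125.7)}, {'px': (np.float64(172.9), np.float64(134.9)), 'c': array([547.6, 217.7]), 'mean': array([549.4, 216. ]), 'size': array([13.8, 38.2]), 'ang': np.float32(117.0), 'pca': np.float64(109.9)}]
[{'px': (np.float64(202.3), np.float64(131.3)), 'c': array([556.8, 146.9]), 'mean': array([556.9, 147.1]), 'size': array([11.9, 64.6]), 'ang': np.float32(8.3), 'pca': np.float64(9.0)}]
0.73 [{'px': (np.float64(393.6), np.float64(259.8)), 'c': array([ 265.4, -290.3]), 'mean': array([ 263.7, -291.7]), 'size': array([115.7, 241.2]), 'ang': np.float32(25.2), 'pca': np.float64(24.9)}]
0.67 [{'px': (np.float64(146.4), np.float64(252.8)), 'c': array([278.2, 275.9]), 'mean': array([278.1, 277.5]), 'size': array([117.5, 245.1]), 'ang': np.float32(124.0), 'pca': np.float64(124.6)}]
```

{"method": "jog_arm", "body": {
  "deltas": [
    [[-20,-11,0],[0,0,0],0.45],
    [[-40,-22.5,0],[0,0,0],0.45],
    [[-40,-22.5,0],[0,0,0],0.45],
    [[-40,-22.5,0],[0,0,0],0.45],
    [[-40,-22.5,0],[0,0,0],0.45],
    [[-40,-22.5,0],[0,0,0],0.45],
    [[-40,-22.5,0],[0,0,0],0.45],
    [[-40,-22.5,0],[0,0,0],0.45],
    [[-40,-22.5,0],[0,0,0],0.45],
    [[-40,-22.5,0],[0,0,0],0.45],
    [[-40,-22.5,0],[0,0,0],0.45],
    [[-40,-22.5,0],[0,0,0],0.45]
  ]
}}

```text
time_s: 1.7
ee_pos: [0.5481, 0.2149, 0.2316]
eef_rot: [0.0, 0.147, 0.989, 0.0]
wrist_force: [1.1, 1.0, -0.1]
grip_width: 0.0383
gripper_force: 0.0
```

{"method": "jog_arm", "body": {
  "deltas": [
    [[-20,0,0],[0,0,4],0.45],
    [[0,0,0],[0,0,8],0.45],
    [[0,0,0],[0,0,8],0.45],
    [[0,0,0],[0,0,8],0.45],
    [[0,0,0],[0,0,8],0.45],
    [[0,0,0],[0,0,8],0.45],
    [[0,0,0],[0,0,7],0.45],
    [[0,0,0],[0,0,0],0.45],
    [[0,0,0],[0,0,0],0.45]
  ]
}}

```text
time_s: 2.6
ee_pos: [0.566, 0.2107, 0.2314]
eef_rot: [0.0, 0.558, 0.83, 0.0]
wrist_force: [0.3, -1.2, -0.4]
grip_width: 0.0388
gripper_force: 0.0
```

```bash
cat > look.py <<'E'
from meas import *
import sys
def look(n,show=False):
    s=manip.read_state(); cal=optics.get_calibration("wrist"); im=optics.capture("wrist")
    print('t',s['time_s'],'tcp',np.round(s['ee_pos']*1000,1),'F',np.round(s['wrist_force'],1),'w',s['grip_width'],s['gripper_force'])
    T=rot(s['eef_rot']); print('yaw tool y',np.degrees(np.arctan2(T[1,1],T[0,1])).round(1),'tilt',np.round(T[:2,2],3))
    cv2.imwrite(f'pics/{n}.png',im[:,:,::-1])
    for r in rects(im,red(im),cal,.152,True,3,12): print('red',r)
    for r in rects(im,black(im),cal,.155,True,3,20): print('blk',r)
    return s,cal,im,T
E
python3 -c "
from look import *
look('w1')"
```

```text
t 2.6 tcp [566.  210.7 231.4] F [ 0.3 -1.2 -0.4] w 0.0387619632397601 0.0
yaw tool y 22.2 tilt [0. 0.]
red {'px': (np.float64(236.3), np.float64(182.7)), 'c': array([549.2, 219.7]), 'mean': array([549.1, 220. ]), 'size': array([ 8.7, 41.9]), 'ang': np.float32(115.2), 'pca': np.float64(114.6)}
red {'px': (np.float64(209.7), np.float64(319.6)), 'c': array([575. ,  76.2]), 'mean': array([575.3,  76.1]), 'size': array([ 9. , 25.2]), 'ang': np.float32(107.2), 'pca': np.float64(101.6)}
blk {'px': (np.float64(270.5), np.float64(318.6)), 'c': array([623.8,  68.6]), 'mean': array([636.1,  83.1]), 'size': array([349.8, 688.1]), 'ang': np.float32(22.2), 'pca': np.float64(31.1)}
blk {'px': (np.float64(70.8), np.float64(21.6)), 'c': array([366.9, 297.6]), 'mean': array([369.1, 299.1]), 'size': array([20.3, 68.7]), 'ang': np.float32(34.2), 'pca': np.float64(28.3)}
blk {'px': (np.float64(32.0), np.float64(339.4)), 'c': array([ 358. , -103.9]), 'mean': array([ 359. , -101.8]), 'size': array([42.8, 88.2]), 'ang': np.float32(67.9), 'pca': np.float64(86.0)}
```

View pics/w1.png

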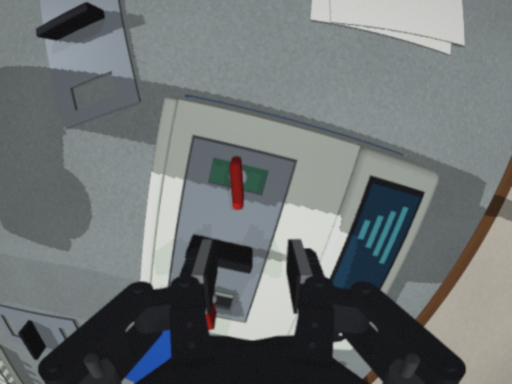

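Wrist view: the screw A wing is at about (236,183), the grip at (220,253), and the second screw is partly hidden near (210,318). I'll descend on screw A.

{"method": "jog_arm", "body": {
  "deltas": [
    [[13,-13.5,0],[0,0,0],0.45],
    [[0,0,10],[0,0,-3],0.45],
    [[0,0,20],[0,0,0],0.45],
    [[0,0,20],[0,0,0],0.45],
    [[0,0,20],[0,0,0],0.45],
    [[0,0,20],[0,0,0],0.45],
    [[0,0,13],[0,0,0],0.45],
    [[0,0,0],[0,0,0],0.45],
    [[0,0,0],[0,0,0],0.45]
  ],
  "newtons": 20
}}

```text
time_s: 3.55
ee_pos: [0.5488, 0.2177, 0.1286]
eef_rot: [0.0, 0.537, 0.844, 0.0]
wrist_force: [0.8, -0.6, -0.1]
grip_width: 0.0386
gripper_force: 0.0
```

{"method": "jog_arm", "body": {
  "deltas": [
    [[0,0,0],[0,0,0],0.25],
    [[0,0,0],[0,0,0],0.15],
    [[0,0,0],[0,0,0],0.05],
    [[0,0,0],[0,0,0],0],
    [[0,0,0],[0,0,0],0],
    [[0,0,0],[0,0,0],0]
  ]
}}

```text
time_s: 4.15
ee_pos: [0.5497, 0.218, 0.1296]
eef_rot: [0.001, 0.537, 0.844, 0.001]
wrist_force: [0.6, 0.4, 5.5]
grip_width: 0.0086
gripper_force: 24.4
```

```bash
python3 -c "
from look import *
s=look('w2')[0]; print(s['wrist_torque'])"
```

```text
t 4.15 tcp [549.7 218.  129.6] F [0.6 0.4 5.5] w 0.008570537973275722 24.446825981140137
yaw tool y 25.1 tilt [0.003 0.001]
red {'px': (np.float64(251.5), np.float64(261.5)), 'c': array([547.1, 222.4]), 'mean': array([546.6, 223.8]), 'size': array([ 8.4, 47.7]), 'ang': np.float32(115.9), 'pca': np.float64(115.2)}
blk {'px': (np.float64(276.0), np.float64(331.4)), 'c': array([570.8, 173.8]), 'mean': array([582.4, 182.1]), 'size': array([140.9, 293.8]), 'ang': np.float32(24.7), 'pca': np.float64(30.3)}
blk {'px': (np.float64(26.5), np.float64(10.3)), 'c': array([397.5, 293.8]), 'mean': array([394.1, 294.6]), 'size': array([13.8, 50.6]), 'ang': np.float32(8.9), 'pca': np.float64(15.8)}
blk {'px': (np.float64(7.4), np.float64(367.8)), 'c': array([395.2,  -9.7]), 'mean': array([393.7,  -5. ]), 'size': array([23.5, 87.4]), 'ang': np.float32(79.6), 'pca': np.float64(80.3)}
[ 0.05502346 -0.02273088  0.0641558 ]
```

{"method": "jog_arm", "body": {
  "deltas": [
    [[0,0,0],[0,0,-3],0],
    [[0,0,0],[0,0,-6],0],
    [[0,0,0],[0,0,-6],0],
    [[0,0,0],[0,0,-6],0],
    [[0,0,0],[0,0,-6],0],
    [[0,0,0],[0,0,-6],0],
    [[0,0,0],[0,0,-3],0],
    [[0,0,0],[0,0,0],0]
  ]
}}

```text
time_s: 5.0
ee_pos: [0.5493, 0.2177, 0.1296]
eef_rot: [0.001, 0.25, 0.968, 0.0]
wrist_force: [-1.0, -0.9, 6.9]
grip_width: 0.0085
gripper_force: 24.6
```

{"method": "jog_arm", "body": {
  "deltas": [
    [[0,0,0],[0,0,-3],0],
    [[0,0,0],[0,0,-6],0],
    [[0,0,0],[0,0,-6],0],
    [[0,0,0],[0,0,-6],0],
    [[0,0,0],[0,0,-6],0],
    [[0,0,0],[0,0,-5],0],
    [[0,0,0],[0,0,-4],0],
    [[0,0,0],[0,0,0],0]
  ]
}}

```text
time_s: 5.8
ee_pos: [0.5493, 0.2171, 0.1296]
eef_rot: [0.001, -0.062, 0.998, -0.001]
wrist_force: [-0.4, -1.9, 6.9]
grip_width: 0.0087
gripper_force: 24.7
```

```bash
python3 -c "
from look import *
s=look('w3')[0]; print(s['wrist_torque'])"
```

```text
t 5.8 tcp [549.3 217.1 129.6] F [-0.4 -1.9  6.9] w 0.008658551488861565 24.707766473293304
yaw tool y 97.1 tilt [ 0.002 -0.001]
red {'px': (np.float64(251.2), np.float64(261.8)), 'c': array([543.6, 215.8]), 'mean': array([542.3, 215.6]), 'size': array([ 8.7, 48.9]), 'ang': np.float32(7.3), 'pca': np.float64(6.9)}
red {'px': (np.float64(37.3), np.float64(252.1)), 'c': array([561.3,  89.2]), 'mean': array([559.4,  91.4]), 'size': array([ 9.5, 62.3]), 'ang': np.float32(124.5), 'pca': np.float64(125.9)}
red {'px': (np.float64(12.1), np.float64(342.3)), 'c': array([665.7,  26.8]), 'mean': array([665.4,  26.7]), 'size': array([14.2, 27.9]), 'ang': np.float32(138.4), 'pca': np.float64(140.7)}
blk {'px': (np.float64(242.5), np.float64(327.8)), 'c': array([587.8, 222.6]), 'mean': array([591.8, 218.4]), 'size': array([154.9, 294.3]), 'ang': np.float32(96.0), 'pca': np.float64(87.0)}
blk {'px': (np.float64(43.2), np.float64(218.8)), 'c': array([534.9, 104.8]), 'mean': array([534.1, 104.6]), 'size': array([14. , 14.1]), 'ang': np.float32(98.1), 'pca': np.float64(129.6)}
blk {'px': (np.float64(57.1), np.float64(259.2)), 'c': array([557.8, 108.6]), 'mean': array([557.9, 109.7]), 'size': array([12.6, 15.5]), 'ang': np.float32(110.8), 'pca': np.float64(119.2)}
[-0.46908653  0.1866108   0.09173941]
```

{"method": "jog_arm", "body": {
  "deltas": [
    [[0,0,0],[0,0,-2],0],
    [[0,0,0],[0,0,0],0],
    [[0,0,0],[0,0,0],0.4],
    [[0,0,0],[0,0,0],0.4],
    [[0,0,0],[0,0,0],0.4],
    [[0,0,-20],[0,0,0],0.4],
    [[0,0,-40],[0,0,0],0.4],
    [[0,0,-40],[0,0,0],0.4],
    [[1,-40,0],[0,0,0],0.45],
    [[1,-40,0],[0,0,0],0.45],
    [[0,-40,0],[0,0,0],0.45],
    [[0,-20,0],[0,0,0],0.45]
  ]
}}

```text
time_s: 7.05
ee_pos: [0.5686, 0.0766, 0.228]
eef_rot: [-0.0, -0.078, 0.997, -0.0]
wrist_force: [0.6, -0.2, -0.3]
grip_width: 0.0382
gripper_force: 0.0
```

{"method": "jog_arm", "body": {
  "deltas": [
    [[0,0,0],[0,0,5],0.45],
    [[0,0,0],[0,0,8.5],0.45],
    [[0,0,0],[0,0,8.5],0.45],
    [[0,0,0],[0,0,8.5],0.45],
    [[0,0,0],[0,0,8.5],0.45],
    [[0,0,0],[0,0,8.5],0.45],
    [[0,0,0],[0,0,8.5],0.45],
    [[0,0,0],[0,0,7.5],0.45],
    [[0,0,0],[0,0,0],0.45],
    [[0,0,0],[0,0,0],0.45]
  ]
}}

```text
time_s: 8.05
ee_pos: [0.5684, 0.0791, 0.2279]
eef_rot: [-0.0, 0.456, 0.89, -0.0]
wrist_force: [0.9, 0.6, 0.1]
grip_width: 0.0385
gripper_force: 0.0
```

```bash
python3 -c "
from look import *
look('w4')
im=optics.capture('top'); cal=optics.get_calibration('top'); cv2.imwrite('pics/top4.png',im[:,:,::-1])
roi=np.zeros(im.shape[:2],bool); roi[105:165,155:255]=1
print(rects(im,red(im)&roi,cal,.148))
"
```

```text
t 8.05 tcp [568.4  79.1 227.9] F [0.9 0.6 0.1] w 0.03854554681780659 0.0
yaw tool y 35.7 tilt [-0.001  0.   ]
red {'px': (np.float64(336.5), np.float64(48.9)), 'c': array([549.8, 213. ]), 'mean': array([548.8, 212.9]), 'size': array([13. , 38.6]), 'ang': np.float32(8.0), 'pca': np.float64(10.4)}
red {'px': (np.float64(253.0), np.float64(199.0)), 'c': array([568. ,  81.2]), 'mean': array([567.4,  81.8]), 'size': array([ 8. , 42.9]), 'ang': np.float32(123.3), 'pca': np.float64(123.5)}
red {'px': (np.float64(36.1), np.float64(357.9)), 'c': array([ 452.3, -321. ]), 'mean': array([ 453.1, -319.1]), 'size': array([23.3, 85.7]), 'ang': np.float32(86.6), 'pca': np.float64(85.8)}
blk {'px': (np.float64(251.3), np.float64(337.4)), 'c': array([669.6, -66.1]), 'mean': array([664.6, -56. ]), 'size': array([290.3, 679.7]), 'ang': np.float32(35.9), 'pca': np.float64(35.9)}
blk {'px': (np.float64(434.5), np.float64(169.6)), 'c': array([680.6, 196.4]), 'mean': array([679.1, 195.8]), 'size': array([ 56.9, 117. ]), 'ang': np.float32(98.2), 'pca': np.float64(98.3)}
blk {'px': (np.float64(295.2), np.float64(125.5)), 'c': array([559.3, 147.2]), 'mean': array([558.5, 147.1]), 'size': array([ 8.4, 59.4]), 'ang': np.float32(8.2), 'pca': np.float64(8.2)}
[]
```

View pics/w4.png

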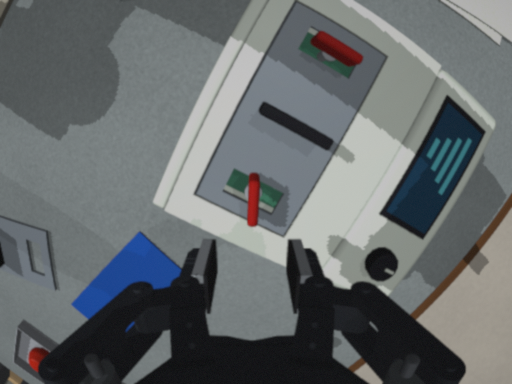

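Screw A (337,49) now lies along its slot. Screw B's wing is at (253,199) and centred between the fingers, and the grip is at (296,125).

{"method": "jog_arm", "body": {
  "deltas": [
    [[0,0,9],[0,0,2],0.45],
    [[0,0,20],[0,0,0],0.45],
    [[0,0,20],[0,0,0],0.45],
    [[0,0,20],[0,0,0],0.45],
    [[0,0,20],[0,0,0],0.45],
    [[0,0,10],[0,0,0],0.45],
    [[0,0,0],[0,0,0],0.3],
    [[0,0,0],[0,0,0],0.15],
    [[0,0,0],[0,0,0],0.05],
    [[0,0,0],[0,0,0],0],
    [[0,0,0],[0,0,0],0],
    [[0,0,0],[0,0,0],0]
  ]
}}

```text
time_s: 9.35
ee_pos: [0.5696, 0.0792, 0.1303]
eef_rot: [0.001, 0.473, 0.881, 0.001]
wrist_force: [1.6, 1.1, 0.6]
grip_width: 0.0083
gripper_force: 25.2
```

{"method": "jog_arm", "body": {
  "deltas": [
    [[0,0,0],[0,0,-3],0],
    [[0,0,0],[0,0,-6],0],
    [[0,0,0],[0,0,-6],0],
    [[0,0,0],[0,0,-6],0],
    [[0,0,0],[0,0,-6],0],
    [[0,0,0],[0,0,-6],0],
    [[0,0,0],[0,0,-6],0],
    [[0,0,0],[0,0,-6],0],
    [[0,0,0],[0,0,-6],0],
    [[0,0,0],[0,0,-6],0],
    [[0,0,0],[0,0,-4],0],
    [[0,0,0],[0,0,0],0]
  ]
}}

```text
time_s: 10.55
ee_pos: [0.5694, 0.0786, 0.1303]
eef_rot: [0.001, -0.04, 0.999, -0.001]
wrist_force: [0.4, -1.7, 2.2]
grip_width: 0.0083
gripper_force: 25.5
```

{"method": "jog_arm", "body": {
  "deltas": [
    [[0,0,0],[0,0,-4],0],
    [[0,0,0],[0,0,0],0],
    [[0,0,0],[0,0,0],0]
  ]
}}

```text
time_s: 10.85
ee_pos: [0.5694, 0.0786, 0.1303]
eef_rot: [0.001, -0.073, 0.997, -0.001]
wrist_force: [0.0, -1.9, 5.9]
grip_width: 0.0082
gripper_force: 25.9
```

```bash
python3 -c "
from look import *
s=look('w5')[0]; print(s['wrist_torque'])"
```

```text
t 10.85 tcp [569.4  78.6 130.3] F [ 0.  -1.9  5.9] w 0.008230129335021001 25.887258052825928
yaw tool y 98.4 tilt [ 0.002 -0.001]
red {'px': (np.float64(468.0), np.float64(248.7)), 'c': array([545.4, 202.7]), 'mean': array([543.5, 202.1]), 'size': array([30. , 48.1]), 'ang': np.float32(8.1), 'pca': np.float64(35.2)}
red {'px': (np.float64(251.3), np.float64(260.9)), 'c': array([563.6,  77.1]), 'mean': array([562.3,  76.8]), 'size': array([ 8.7, 48.9]), 'ang': np.float32(8.6), 'pca': np.float64(8.1)}
red {'px': (np.float64(20.2), np.float64(336.9)), 'c': array([677.1, -94.2]), 'mean': array([676.6, -94.6]), 'size': array([14.7, 28.7]), 'ang': np.float32(138.4), 'pca': np.float64(142.9)}
blk {'px': (np.float64(265.3), np.float64(326.2)), 'c': array([606.4,  82.9]), 'mean': array([609.4,  90.6]), 'size': array([154.9, 295.7]), 'ang': np.float32(98.6), 'pca': np.float64(107.1)}
blk {'px': (np.float64(458.0), np.float64(213.0)), 'c': array([522.6, 180.5]), 'mean': array([521.9, 179.3]), 'size': array([11.7, 11.9]), 'ang': np.float32(6.6), 'pca': np.float64(144.3)}
blk {'px': (np.float64(443.2), np.float64(256.4)), 'c': array([547.4, 181.3]), 'mean': array([547.6, 180.8]), 'size': array([ 8.7, 12.7]), 'ang': np.float32(172.4), 'pca': np.float64(4.5)}
[-0.43357391 -0.02041876 -0.04248862]
```

{"method": "jog_arm", "body": {
  "deltas": [
    [[0,0,0],[0,0,0],0.4],
    [[0,0,0],[0,0,0],0.4],
    [[0,0,0],[0,0,0],0.4],
    [[0,0,-20],[0,0,0],0.4],
    [[0,0,-40],[0,0,0],0.4],
    [[0,0,-20],[0,0,0],0.4],
    [[0,20,0],[0,0,0],0.4],
    [[0,30,0],[0,0,0],0.4],
    [[0,20,0],[0,0,0],0.4],
    [[0,0,0],[0,0,0],0.4]
  ]
}}

```text
time_s: 11.9
ee_pos: [0.5573, 0.1503, 0.2088]
eef_rot: [-0.001, -0.076, 0.997, 0.0]
wrist_force: [-0.2, -0.1, 0.0]
grip_width: 0.0343
gripper_force: 0.0
```

```bash
python3 -c "
from look import *
look('w6')"
```

```text
t 11.9 tcp [557.3 150.3 208.8] F [-0.2 -0.1  0. ] w 0.03430211140169276 0.0
yaw tool y 98.7 tilt [-0.001  0.001]
red {'px': (np.float64(336.1), np.float64(208.6)), 'c': array([546.2, 211.9]), 'mean': array([545.3, 211.9]), 'size': array([13.8, 43.7]), 'ang': np.float32(8.2), 'pca': np.float64(13.6)}
red {'px': (np.float64(157.2), np.float64(207.1)), 'c': array([565. ,  79.4]), 'mean': array([564.4,  79.4]), 'size': array([12.1, 45.6]), 'ang': np.float32(0.4), 'pca': np.float64(2.7)}
red {'px': (np.float64(61.6), np.float64(314.9)), 'c': array([710.6, -33.5]), 'mean': array([710.5, -33.5]), 'size': array([17. , 29.3]), 'ang': np.float32(148.3), 'pca': np.float64(146.3)}
blk {'px': (np.float64(251.9), np.float64(336.8)), 'c': array([706.1, 175.3]), 'mean': array([696.5, 171.7]), 'size': array([259.6, 600.5]), 'ang': np.float32(98.6), 'pca': np.float64(98.6)}
blk {'px': (np.float64(247.6), np.float64(209.0)), 'c': array([555.6, 146.9]), 'mean': array([554.3, 146.5]), 'size': array([ 8.3, 65.3]), 'ang': np.float32(8.1), 'pca': np.float64(8.2)}
blk {'px': (np.float64(487.1), np.float64(237.5)), 'c': array([551.1, 382.1]), 'mean': array([551.8, 381.2]), 'size': array([ 3.1, 69.1]), 'ang': np.float32(129.8), 'pca': np.float64(130.0)}
```

View pics/w6.png

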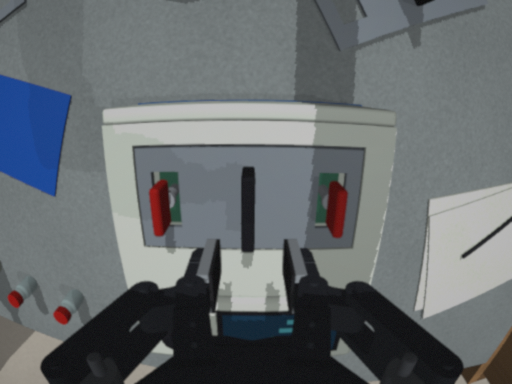

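Both wings lie along their slots at (160,208) and (338,208). The grip is at (248,209), about 3 mm off the tool's centre.

{"method": "jog_arm", "body": {
  "deltas": [
    [[0,-2.5,10],[0,0,0],0.4],
    [[0,0,20],[0,0,0],0.4],
    [[0,0,20],[0,0,0],0.4],
    [[0,0,20],[0,0,0],0.4],
    [[0,0,11],[0,0,0],0.4],
    [[0,0,0],[0,0,0],0.3],
    [[0,0,0],[0,0,0],0.2],
    [[0,0,0],[0,0,0],0.1],
    [[0,0,0],[0,0,0],0],
    [[0,0,0],[0,0,0],0],
    [[0,0,0],[0,0,0],0],
    [[0,0,0],[0,0,0],0]
  ],
  "newtons": 60
}}

```text
time_s: 13.15
ee_pos: [0.5594, 0.1458, 0.1292]
eef_rot: [0.001, -0.075, 0.997, -0.0]
wrist_force: [0.2, -0.8, 3.6]
grip_width: 0.0091
gripper_force: 59.1
```

{"method": "jog_arm", "body": {
  "deltas": [
    [[0,0,-3],[0,0,0],0],
    [[0,0,-5],[0,0,0],0],
    [[0,0,-5],[0,0,0],0],
    [[0,0,0],[0,0,0],0]
  ]
}}

```text
time_s: 13.55
ee_pos: [0.559, 0.146, 0.142]
eef_rot: [0.001, -0.075, 0.997, 0.0]
wrist_force: [1.1, 0.8, -2.9]
grip_width: 0.0091
gripper_force: 58.4
```

{"method": "jog_arm", "body": {
  "deltas": [
    [[0,0,-6],[0,0,0],0],
    [[0,0,-8],[0,0,0],0],
    [[0,0,-8],[0,0,0],0],
    [[0,0,-8],[0,0,0],0],
    [[0,0,-8],[0,0,0],0],
    [[0,0,-8],[0,0,0],0],
    [[0,0,-8],[0,0,0],0],
    [[0,0,-8],[0,0,0],0],
    [[0,0,-8],[0,0,0],0],
    [[0,0,0],[0,0,0],0],
    [[0,0,0],[0,0,0],0]
  ]
}}

```text
time_s: 14.65
ee_pos: [0.5587, 0.1458, 0.2115]
eef_rot: [0.0, -0.075, 0.997, 0.0]
wrist_force: [0.2, -0.5, -1.9]
grip_width: 0.0088
gripper_force: 58.5
```

```bash
python3 -c "
from look import *
s,cal,im,T=look('w7')
d=np.array([.5436,-.229,s['ee_pos'][2]])-s['ee_pos']; print('tool delta mm',T.T@d*1000, s['wrist_torque'])
"
```

```text
t 14.65 tcp [558.7 145.8 211.5] F [ 0.2 -0.5 -1.9] w 0.00877119517254001 58.45434308052063
yaw tool y 98.6 tilt [0. 0.]
red {'px': (np.float64(65.3), np.float64(314.1)), 'c': array([711.8, -35.5]), 'mean': array([711.7, -35.2]), 'size': array([17.1, 29. ]), 'ang': np.float32(148.5), 'pca': np.float64(145.5)}
red {'px': (np.float64(17.7), np.float64(298.2)), 'c': array([ 714. , -107.4]), 'mean': array([ 713.8, -107.2]), 'size': array([17. , 30.8]), 'ang': np.float32(134.7), 'pca': np.float64(135.7)}
blk {'px': (np.float64(251.5), np.float64(333.2)), 'c': array([683. , 164.5]), 'mean': array([694.4, 165.8]), 'size': array([269.6, 500.4]), 'ang': np.float32(98.5), 'pca': np.float64(98.5)}
blk {'px': (np.float64(355.1), np.float64(160.5)), 'c': array([508.3, 212.6]), 'mean': array([508.5, 212.5]), 'size': array([ 7.5, 13.2]), 'ang': np.float32(7.5), 'pca': np.float64(8.3)}
blk {'px': (np.float64(152.2), np.float64(159.3)), 'c': array([529.1,  69.2]), 'mean': array([529.2,  69.4]), 'size': array([ 7. , 13.2]), 'ang': np.float32(8.1), 'pca': np.float64(6.6)}
tool delta mm [ 7.07227352e+01 -3.68421453e+02 -2.02501863e-02] [-0.0062764   0.03076435  0.02664826]
```

View pics/w7.png

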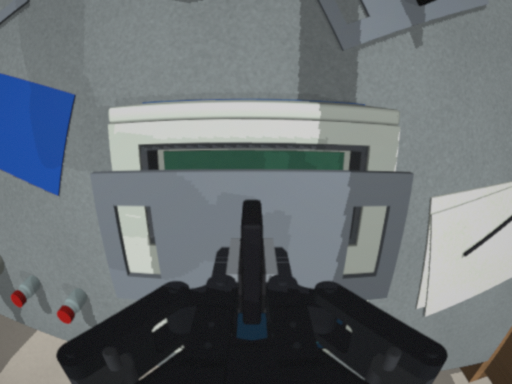

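The cover is lifted clear and level, with the grip centred in the fingers (252,260). Next I'll carry it to the mat.

{"method": "jog_arm", "body": {
  "deltas": [
    [[2,-10,0],[0,0,0],0],
    [[4,-22,0],[0,0,0],0],
    [[7,-35,0],[0,0,0],0],
    [[7,-38,0],[0,0,0],0],
    [[7,-38,0],[0,0,0],0],
    [[7,-38,0],[0,0,0],0],
    [[7,-38,0],[0,0,0],0],
    [[7,-38,0],[0,0,0],0],
    [[7,-38,0],[0,0,0],0],
    [[7,-35,0],[0,0,0],0],
    [[6,-24,0],[0,0,0],0],
    [[3,-14,0],[0,0,0],0]
  ]
}}

```text
time_s: 15.9
ee_pos: [0.5422, -0.2312, 0.2107]
eef_rot: [-0.001, -0.073, 0.997, -0.0]
wrist_force: [0.3, 0.0, -3.1]
grip_width: 0.0089
gripper_force: 58.7
```

{"method": "jog_arm", "body": {
  "deltas": [
    [[0,0,0],[0,0,3],0],
    [[0,0,10],[0,0,5],0],
    [[0,0,15],[0,0,5],0],
    [[0,0,15],[0,0,5],0],
    [[0,0,15],[0,0,2.5],0],
    [[0,0,15],[0,0,0],0],
    [[0,0,15],[0,0,0],0],
    [[0,0,15],[0,0,0],0],
    [[0,0,15],[0,0,0],0],
    [[0,0,15],[0,0,0],0],
    [[0,0,10],[0,0,0],0],
    [[0,0,0],[0,0,0],0]
  ]
}}

```text
time_s: 17.1
ee_pos: [0.5417, -0.2278, 0.0693]
eef_rot: [-0.002, 0.104, 0.995, 0.001]
wrist_force: [0.3, 0.8, -2.4]
grip_width: 0.0092
gripper_force: 58.7
```

```bash
python3 -c "
from look import *
s,cal,im,T=look('w8')
d=np.array([.5436,-.229,s['ee_pos'][2]])-s['ee_pos']; print('tool delta mm',T.T@d*1000)
"
```

```text
t 17.1 tcp [ 541.7 -227.8   69.3] F [ 0.3  0.8 -2.4] w 0.009192461479228815 58.72395157814026
yaw tool y 78.1 tilt [-0.003  0.002]
blk {'px': (np.float64(249.6), np.float64(330.5)), 'c': array([ 516.2, -223.7]), 'mean': array([ 520.4, -224.7]), 'size': array([ 72.1, 143.1]), 'ang': np.float32(79.5), 'pca': np.float64(79.6)}
blk {'px': (np.float64(280.9), np.float64(255.0)), 'c': array([ 495. , -211.9]), 'mean': array([ 495.1, -212. ]), 'size': array([2.3, 3.7]), 'ang': np.float32(178.3), 'pca': np.float64(10.6)}
blk {'px': (np.float64(222.0), np.float64(254.6)), 'c': array([ 492.2, -224.9]), 'mean': array([ 492.3, -224.9]), 'size': array([2.2, 3.3]), 'ang': np.float32(159.0), 'pca': np.float64(143.2)}
tool delta mm [-2.13838115 -0.78850231 -0.00873449]
```

View pics/w8.png

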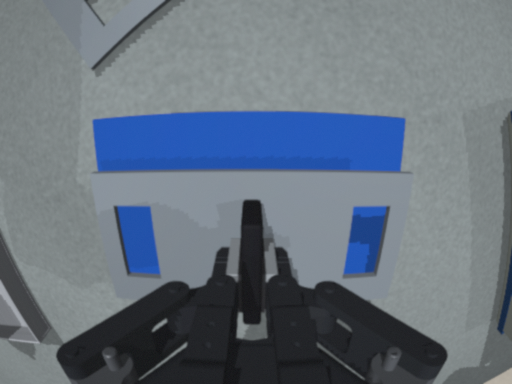

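The cover is aligned over the mat; the mat's visible edge (row 115) is parallel to the cover's edge (row 172). I'll lower it.

{"method": "jog_arm", "body": {
  "deltas": [
    [[-2,-1,5],[0,0,0],0],
    [[0,0,10],[0,0,0],0],
    [[0,0,10],[0,0,0],0],
    [[0,0,10],[0,0,0],0],
    [[0,0,6],[0,0,0],0],
    [[0,0,3],[0,0,0],0],
    [[0,0,2],[0,0,0],0],
    [[0,0,2],[0,0,0],0],
    [[0,0,0],[0,0,0],0],
    [[0,0,0],[0,0,0],0]
  ]
}}

```text
time_s: 18.15
ee_pos: [0.5451, -0.2302, 0.0236]
eef_rot: [0.0, 0.104, 0.995, -0.0]
wrist_force: [0.5, 0.1, -1.6]
grip_width: 0.0091
gripper_force: 58.7
```

{"method": "jog_arm", "body": {
  "deltas": [
    [[0,0,2],[0,0,0],0],
    [[0,0,1.5],[0,0,0],0],
    [[0,0,0],[0,0,0],0],
    [[0,0,0],[0,0,0],0]
  ]
}}

```text
time_s: 18.55
ee_pos: [0.5448, -0.23, 0.0198]
eef_rot: [-0.0, 0.104, 0.995, 0.0]
wrist_force: [-0.2, -0.3, -3.1]
grip_width: 0.0087
gripper_force: 58.7
```

{"method": "jog_arm", "body": {
  "deltas": [
    [[0,0,1],[0,0,0],0],
    [[0,0,1],[0,0,0],0],
    [[0,0,0],[0,0,0],0],
    [[0,0,0],[0,0,0],0]
  ]
}}

```text
time_s: 18.95
ee_pos: [0.545, -0.2301, 0.0182]
eef_rot: [0.0, 0.104, 0.995, -0.0]
wrist_force: [-1.2, 1.0, 2.2]
grip_width: 0.0094
gripper_force: 59.4
```

Contact (the force has turned upward). I'll release and retreat.

{"method": "jog_arm", "body": {
  "deltas": [
    [[0,0,0],[0,0,0],0.1],
    [[0,0,0],[0,0,0],0.2],
    [[0,0,0],[0,0,0],0.4],
    [[0,0,0],[0,0,0],0.4],
    [[0,0,0],[0,0,0],0.4],
    [[0,0,-10],[0,0,0],0.4],
    [[0,0,-30],[0,0,0],0.4],
    [[0,0,-40],[0,0,0],0.4],
    [[0,0,-40],[0,0,0],0.4],
    [[0,0,-40],[0,0,0],0.4],
    [[0,0,0],[0,0,0],0.4],
    [[0,0,0],[0,0,0],0.4]
  ]
}}

```text
time_s: 20.15
ee_pos: [0.546, -0.2306, 0.1801]
eef_rot: [0.002, 0.104, 0.995, -0.001]
wrist_force: [-0.2, -0.4, -0.6]
grip_width: 0.0337
gripper_force: 0.0
```

```bash
python3 -c "
from look import *
s,cal,im,T=look('w9')
im=optics.capture('scene'); cv2.imwrite('pics/scene9.png',cv2.resize(im,(768,576))[:,:,::-1])
"
```

```text
t 20.15 tcp [ 546.  -230.6  180.1] F [-0.2 -0.4 -0.6] w 0.03370507405822207 0.0
yaw tool y 78.1 tilt [ 0.004 -0.002]
red {'px': (np.float64(3.5), np.float64(150.8)), 'c': array([ 450.6, -403.6]), 'mean': array([ 449.4, -404.1]), 'size': array([11.5, 33.2]), 'ang': np.float32(153.7), 'pca': np.float64(153.0)}
blk {'px': (np.float64(250.6), np.float64(336.3)), 'c': array([ 661.2, -256.1]), 'mean': array([ 651.7, -254.6]), 'size': array([223.8, 511.9]), 'ang': np.float32(78.2), 'pca': np.float64(78.7)}
blk {'px': (np.float64(11.9), np.float64(253.0)), 'c': array([ 542.1, -448.1]), 'mean': array([ 532.4, -442.2]), 'size': array([35.1, 88.8]), 'ang': np.float32(140.3), 'pca': np.float64(130.1)}
blk {'px': (np.float64(252.2), np.float64(176.4)), 'c': array([ 511.5, -223.7]), 'mean': array([ 510.8, -223.4]), 'size': array([ 4.8, 36.8]), 'ang': np.float32(168.3), 'pca': np.float64(168.7)}
```

View pics/w9.png

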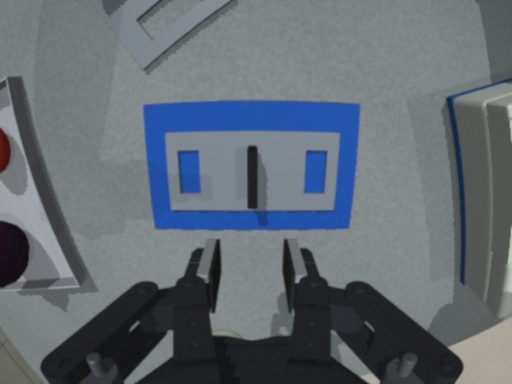

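View pics/scene9.png

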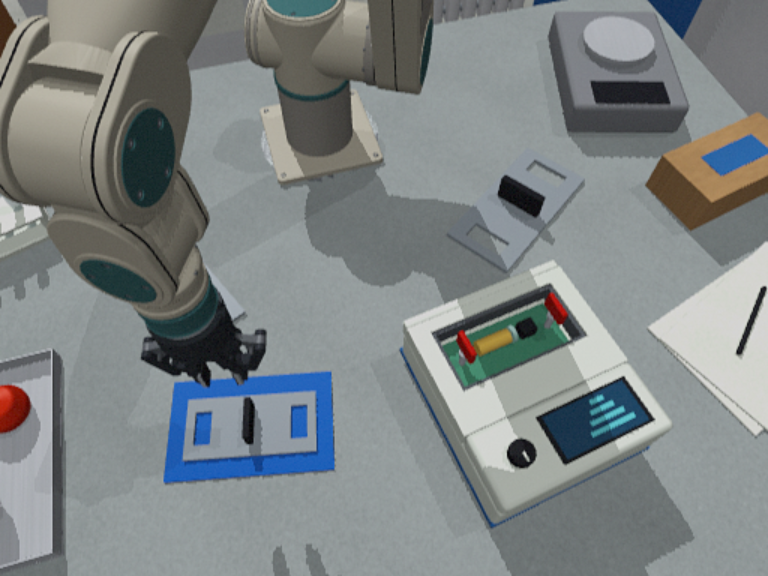

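The cover lies flat and centred on the mat (252,170 in the wrist view), with its grip up and the gripper clear. The scene view shows both wings still loose on the open analyser.

```bash
python3 -c "
from station import order
print(order.close_job())"
```

```text
the job is handed in; nothing more can be done
None
```

I turned both thumbscrews loose, lifted the cover off, set it flat, grip up and centred on the blue mat, let go, and handed in the job at about 20 s of the 64 s allowed; it returned no verdict.

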